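# Hang the vial carrier level on its pin

## Task

Pick up the white vial carrier by its blue tab and hang it on the stand's pin by the one slot that lets it hang level with the vials it now holds, the upturned lip at the pin's end through the slot and the carrier slid back to the brass collar. The height of the pin is not known exactly, so feel your way gently, keep all three vials in their sockets, and leave everything else on the bench where it is.

Things in the scene. Friction and masses are not known exactly. Their poses are not given: they have to be found in the camera images.
- carrier: Loose white vial carrier, 145 g empty, same after a half turn; 132 mm long (y), 40 deep (x), 140 tall; origin at the centre of its underside, z up. Its 16 mm foot has 3 sockets, floor at z = 6 mm, at y = -42, 0, +42 mm, one vial in each. Two end uprights (30 deep) bear an upright plate with slots (plate_mid) and a tab. Bare, its centre of mass lies midway in x and y, about 55 mm up.
- plate_mid (a point): Centre of the middle slot, 80.25 mm above the carrier's underside, axes as the carrier's. The plate is 10 mm thick (x -5 to +5 mm) and spans 60 to 100 mm above the underside. Five slots go through it along x, at y = -40, -20, 0, +20, +40 mm; each is 11 mm wide with a flat roof and a flat floor, from 72.5 to 88 mm above the underside.
- tab (a point): Grip point in the carrier's blue tab, 125 mm above the underside. The tab is 12 mm thick in x, 30 mm wide in y, from 98 to 140 mm above the underside; pinch it from above across its thickness.
- steel_vial: the solid steel reference vial, 26 mm wide, 42 mm tall, about 174 g (give or take 5 %), grey with dark cap; in one of the carrier's three sockets, which one changes. Origin at its underside
- vial_a: light white plastic vial with red cap, 26 mm wide, 42 mm tall, 12 g, in another socket; origin at its underside
- vial_b: the same as vial_a, in the remaining socket
- stand: Fixed hanger stand, origin on the bench under its upright post (18 mm wide, 210 tall); its x axis points from pin to post. Base plate 150 x 120 x 12 mm, x -90 to +60 mm. A black clamp (36 mm) on the post carries a level rod, collar and pin (see collar_nominal). The clamp was set by hand, so their height is not among the readings and must be felt or seen; it holds firm under ordinary forces.
- collar_nominal (a point): Fixed mark in the stand's frame at x -100, y 0, z 150 mm, axes as the stand's. The true axis of rod and pin runs along x at y 0, anywhere 15 mm below to 15 mm above this. In stand x: rod 12 mm thick, -18 to -94; brass collar 22 mm wide, -94 to -100; pin 8 mm thick, -100 to -124; at its end (-121 to -127) a rounded upturned lip, 6 mm wide, top 8 mm above the axis, nothing below the pin.
- spare_vial: Bystander: spare plastic vial with red cap, like vial_a, standing alone on the bench; origin at its underside
- tube_block: Bystander: black block rack 100 x 200 x 35 mm with small tubes, loose; origin at its underside
- wash_bottle: Bystander: clear bottle, 64 mm wide, 150 mm tall; origin at its underside
- tub: Bystander: white lidded jar, 100 mm wide, 100 mm tall; origin at its underside
- marker: Bystander: black marker pen, 140 mm long, lying; origin at its underside (centre of the 100 mm barrel)
- beaker: Bystander: glass beaker, 80 mm wide, 100 mm tall; origin at its underside
Mind the look-alikes: they are no part of the job. Leave any orange look-alike of the stand alone. Several things look just like the carrier: the one meant starts farthest to the robot's left.

How it is judged:
By the outcome, as a careful person would: the job done as asked, in the order asked, and still so for the second after the job is handed in, with the robot touching nothing.
It also fails if it takes over 72 s, if anything falls off the work surface, if the arm or the gripper's body presses on something with over 40 N, if the wrist force passes 120 N, or if a joint passes its speed limit or range.

## Robot

A 6-joint arm with a two-finger parallel gripper is mounted at the origin on the work surface. World frame = base frame: x ahead of the robot, y to its left, z up, the work surface at z = 0. Lengths are in m, angles in rad, forces in N, time in s.
With the tool pointing down it reaches from about 0.2 to 0.875 m from the base axis. Payload 3.4 kg.
Tool frame: the origin (TCP) lies at the very end of the fingers, on their centre line; the grasp point (between the pads) lies 19 mm behind it; x points along the fingers, y is the direction in which the jaws open and shut, and the axes are right-handed (so a half turn about x gives the same grasp; the last joint's range is limited). The gripper opens to 94 mm and grips with 3 to 60 N. Pads are 16 mm wide; open, the fingers measure 119 mm over their backs; the gripper's body (75 mm by 177 mm) begins 78 mm behind the grasp point.
Start: joints at [1.078, 0.276, 1.505, -0, 1.361, -0.121], TCP at [0.209, 0.536, 0.173] pointing down, gripper open.
Joint ranges: [-2.89, 2.89], [-0.75, 2.08], [0.22, 2.7], [-1.18, 4.32], [0.11, 2.71], [-2.7, 2.7]. Speed limits (rad/s): [2.57, 2.57, 3.14, 3.14, 3.14, 3.14].

## Interface

Orientations are given as [roll, pitch, yaw] about the fixed x, y, z axes, in that order (R = Rz(yaw) Ry(pitch) Rx(roll)).
In Python, from station import bot gives the robot as it stands.
- The arm moves only by the tool apply_moves, never from a script. Its arguments are lists of equal length, an entry for each row: "hand": the finger opening in m, from 0 to 0.094; "xyz": the shift along the tool's x, y, z in m, a list of three; "roll": the turn about the tool's x in degrees. In form: {"hand": [hand, ...], "xyz": [[tx, ty, tz], ...], "roll": [roll, ...]}. A call has 1 to 20 rows; each row is the pose to reach, as a shift and turn from the pose commanded when the call began, along the tool's axes at that moment; what a row does not reach only later rows make up. A row lasts 1/10 s, in which the tool goes at most 50 mm and 8.59 degrees, less where a joint would pass 70% of its speed; a pose out of reach is approached as far as the arm can. A call with a gripper value outside its range is refused whole. The fingers move at their own pace and stop on an object; the grip force is fixed at half the most. Time passes only in rows, so rows that repeat a pose let the fingers close. It gives the time, the measured TCP pose, the force and the opening at its end, in the units of the state.
- bot.observe(): the state, without advancing time (a new reading comes with each control period).
- bot.snapshot(name): name is "scene" or "top"; returns a dict with "color" (384x512x3 uint8, red, green, blue), "depth" (384x512 float32, m along the optical axis (not along the pixel's ray), 0 where there is no reading), "mtx" (3x3 intrinsics, pixels), "R" (3x3) and "t" (3): a world point X has camera coordinates R X + t. Camera axes: x right, y down, z forward; pixel columns grow to the right and rows downward; lengths in m; the calibration is good to about 2 mm. A picture is of the moment at which its call begins.
- bot.sign_off(): hands the job in, once; it reports no verdict.
The state is a dict: "t": time; "joint_pos": joint angles; "qd": joint speeds; "effort": joint torques, N m; "tool_pos": TCP position; "eef_rot": TCP orientation; "ft_force": force on the tool from outside, world axes, zero at the start; "torque": the same for the moment, N m; "width": opening from 0.0 (shut) to 1.0 (fully open).
Only numpy, scipy, OpenCV 4.12 (cv2) and the standard library are available. Lean on these libraries where they do the work, as an engineer would, in place of code of your own. Each camera call takes 0.05 s, during which the arm holds its last target. There are 200 camera calls.

## Working session

There is one attempt and no reset: what is moved stays moved. The work goes in short steps, Python scripts to look and compute and a tool call to move; the robot and the scene stay as the last step left them, time stands still between calls to the robot, and variables do not carry over. Pictures are saved under pics/ and viewed, about 8 in all and at most 12, crops included, and the job is handed in when it is done.

Besides the shell and the picture viewer there is one more tool, called after "Request:" as name(argument=value, ...), one argument or row to a line, values as JSON. apply_moves: Moves the arm, as the interface text tells. Its arguments: {"type":"object","properties":{"hand":{"type":"array"},"xyz":{"type":"array"},"roll":{"type":"array"}},"required":["hand","xyz","roll"]}

```bash
mkdir -p pics; ls; cat > h.py <<'E'
import numpy as np, cv2
from station import bot
def snap(n,f=None):
    s=bot.snapshot(n)
    if f: cv2.imwrite('pics/'+f,s['color'][:,:,::-1])
    return s
def cloud(s):
    d=s['depth'];v,u=np.mgrid[:d.shape[0],:d.shape[1]]
    K=s['mtx'];p=np.stack([(u-K[0,2])/K[0,0]*d,(v-K[1,2])/K[1,1]*d,d],-1)
    w=(p-s['t'])@s['R']; w[d==0]=np.nan
    return w
E
python3 - <<'E'
from h import *
print(bot.observe())
for n in('scene','top'):
    s=snap(n,n+'0.png'); np.savez(n+'0.npz',**s); print(n,s['mtx'].tolist(),(-s['R'].T@s['t']),s['R'].round(3).tolist())
E
```

```text
pics
{'t': 0.0, 'joint_pos': array([ 1.07798962e+00,  2.76594634e-01,  1.50608602e+00, -3.83957763e-05,
        1.36068750e+00, -1.20951963e-01]), 'qd': array([-0.00023144, -0.00075031, -0.00100129,  0.00161863, -0.0006244 ,
        0.00016121]), 'effort': array([-1.35881586e-03, -4.04585087e+01, -2.37228656e+01,  7.03165610e-02,
        3.42323177e-02, -1.44177861e-04]), 'tool_pos': array([0.20862875, 0.53516713, 0.17222377]), 'eef_rot': array([-1.67060975,  1.56902043, -2.04245645]), 'ft_force': array([0.27074413, 0.43213133, 0.11387657]), 'torque': array([ 0.01891174, -0.00277725,  0.00334223]), 'width': 0.997734737650265}
scene [[378.7339152240327, 0.0, 261.9056554700136], [0.0, 378.7339152240327, 191.96052673121036], [0.0, 0.0, 1.0]] [1.44853791 0.40982556 0.81963575] [[-0.403, 0.915, 0.008], [0.528, 0.239, -0.815], [-0.748, -0.324, -0.579]]
top [[461.75303821726646, 0.0, 256.2080593807375], [0.0, 461.75303821726646, 187.20607099417103], [0.0, 0.0, 1.0]] [ 0.27950954 -0.00500929  1.47809547] [[-0.014, -1.0, -0.016], [-0.982, 0.017, -0.189], [0.189, 0.013, -0.982]]
```

View pics/scene0.png

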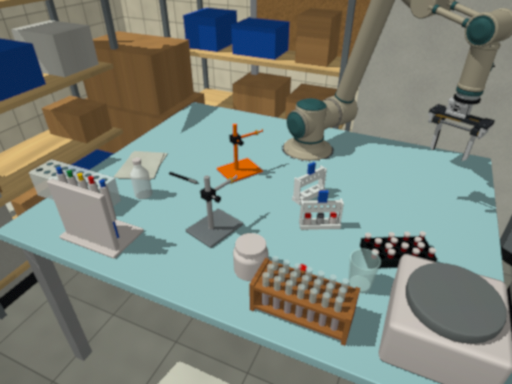

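View pics/top0.png

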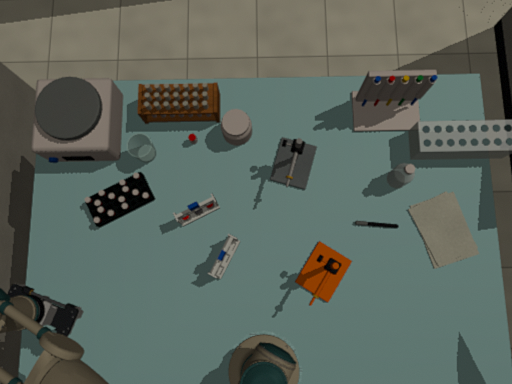

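The top view shows the target carrier at about (197,211) and its look-alike at (223,257). The grey stand is at (293,163), with its pin pointing down the image towards the robot.

```bash
cat > m.py <<'E'
from h import *
T=np.load('top0.npz');S=np.load('scene0.npz')
a=cv2.resize(T['color'][135:275,165:325],None,fx=4.5,fy=4.0,interpolation=2)
b=cv2.resize(S['color'][160:250,180:350],None,fx=4,fy=4,interpolation=2)
c=np.zeros((920,720,3),np.uint8)
cv2.imwrite('pics/a.png',a[:,:,::-1]);cv2.imwrite('pics/b.png',b[:,:,::-1])
for n,s in(('top',T),('scene',S)):
    w=cloud(s);c=s['color'].astype(int)
    blue=(c[...,2]>c[...,0]+50)&(c[...,2]>c[...,1]+30)
    k,l,st,ce=cv2.connectedComponentsWithStats(blue.astype(np.uint8))
    for i in range(1,k):
        if st[i,4]>15 :
            q=w[l==i]; 
            m=np.nanmedian(q,0)
            if 0.15<m[0]<0.9: print(n,st[i],ce[i].round(1),m.round(3),np.nanmax(q[:,2]).round(3))
    # high points near stand
w=cloud(T)
for nm,sel in (('scene',cloud(S)),('top',w)):
    z=sel[...,2]
    for lo,hi in((.12,.14),(.14,.16),(.16,.18),(.19,.22)):
        m=(z>lo)&(z<hi)&(sel[...,0]>.3)&(sel[...,0]<.75)&(sel[...,1]>-.3)&(sel[...,1]<0.08)
        q=sel[m]; print(nm,lo,len(q),q.mean(0).round(3) if len(q) else '',q.min(0).round(3) if len(q) else '',q.max(0).round(3)if len(q) else '')
E
python3 m.py
```

```text
top [432  75   5   5  20] [434.   77.1] [ 0.83  -0.5    0.237] 0.245
top [376  76   5   5  21] [377.9  78.2] [ 0.829 -0.339  0.238] 0.243
top [188 202  10   7  39] [192.5 205.2] [0.488 0.199 0.141] 0.148
top [218 250   7  10  38] [221.  254.9] [0.341 0.117 0.14 ] 0.148
scene [   0   39   44   61 1967] [17.6 68.2] [ 0.329 -1.263  0.28 ] 0.373
scene [307 162   9  12  77] [310.9 167.6] [0.347 0.118 0.125] 0.143
scene [ 56 166   6   8  36] [ 58.7 169.4] [ 0.833 -0.496  0.236] 0.241
scene [ 99 179   6   8  38] [101.7 182.2] [ 0.834 -0.337  0.236] 0.242
scene [318 190  11  12 112] [322.7 195.5] [0.492 0.202 0.124] 0.144
scene [114 224   4  13  19] [115.5 229.9] [ 0.833 -0.337  0.061] 0.085
scene 0.12 33 [ 0.529 -0.143  0.131] [ 0.308 -0.207  0.121] [ 0.679 -0.072  0.14 ]
scene 0.14 292 [ 0.56  -0.115  0.152] [ 0.303 -0.222  0.14 ] [ 0.682 -0.065  0.16 ]
scene 0.16 157 [ 0.529 -0.141  0.167] [ 0.3  -0.22  0.16] [ 0.681 -0.069  0.18 ]
scene 0.19 85 [ 0.529 -0.144  0.204] [ 0.3   -0.21   0.191] [ 0.667 -0.103  0.213]
top 0.12 5 [ 0.577 -0.123  0.138] [ 0.322 -0.189  0.135] [ 0.644 -0.093  0.14 ]
top 0.14 248 [ 0.564 -0.105  0.153] [ 0.303 -0.212  0.14 ] [ 0.676 -0.066  0.16 ]
top 0.16 179 [ 0.489 -0.149  0.165] [ 0.302 -0.222  0.16 ] [ 0.677 -0.069  0.179]
top 0.19 74 [ 0.5   -0.151  0.207] [ 0.301 -0.206  0.193] [ 0.665 -0.104  0.215]
```

View pics/a.png

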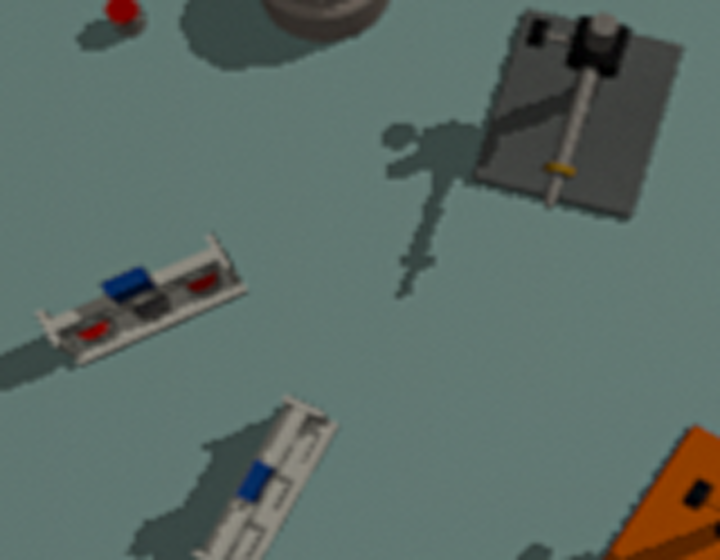

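View pics/b.png

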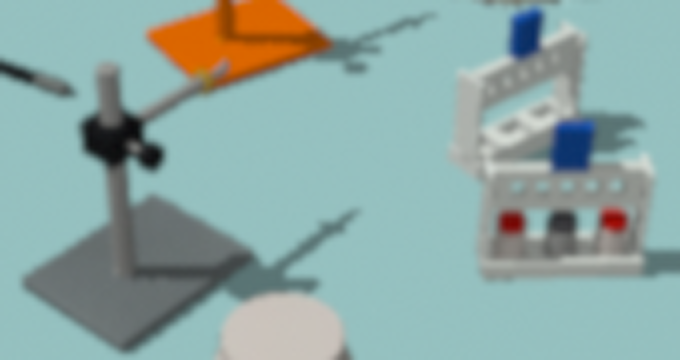

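Target carrier, in crop a: red, dark and red caps at crop (93,330), (152,305) and (203,283). The steel vial is therefore in the middle socket, so I need the middle slot. The brass collar is at crop (560,170) and the pin tip at (552,203). Next I'll measure these properly.

```bash
cat > m2.py <<'E'
from h import *
import sys
def ray(s,u,v,z):
    K=s['mtx'];d=s['R'].T@np.array([(u-K[0,2])/K[0,0],(v-K[1,2])/K[1,1],1]);o=-s['R'].T@s['t']
    return o+d*(z-o[2])/d[2]
def tri(obs):
    A=np.zeros((3,3));b=np.zeros(3);L=[]
    for s,u,v in obs:
        K=s['mtx'];d=s['R'].T@np.array([(u-K[0,2])/K[0,0],(v-K[1,2])/K[1,1],1]);d/=np.linalg.norm(d);o=-s['R'].T@s['t']
        P=np.eye(3)-np.outer(d,d);A+=P;b+=P@o;L.append((P,o))
    x=np.linalg.solve(A,b);return x,[np.linalg.norm(P@(x-o)) for P,o in L]
if __name__=='__main__':
    T=np.load('top0.npz');S=np.load('scene0.npz')
    W={'top':cloud(T),'scene':cloud(S)}
    # stand base from top
    w=W['top'];c=T['color'].astype(int)
    for n,s in(('top',T),('scene',S)):
        w=W[n];c=s['color'].astype(int)
        gray=(abs(c[...,0]-c[...,2])<18)&(c.max(-1)<150)&(w[...,2]<.03)&(w[...,2]>.003)&(abs(w[...,0]-.6)<.16)&(abs(w[...,1]+.1)<.16)
        k,l,st,ce=cv2.connectedComponentsWithStats(gray.astype(np.uint8));i=1+st[1:,4].argmax()
        v,u=np.nonzero(l==i);P=np.array([ray(s,a,b,.012)[:2] for a,b in zip(u,v)],np.float32)*1000
        r=cv2.minAreaRect(P);print(n,'base',len(u),np.round(r[0],1),np.round(r[1],1),round(r[2],2),'z',np.nanmedian(w[l==i][:,2]))
        hsv=cv2.cvtColor(s['color'],cv2.COLOR_RGB2HSV).astype(int)
        br=(hsv[...,0]>15)&(hsv[...,0]<32)&(hsv[...,1]>110)&(w[...,2]>.1)&(abs(w[...,0]-.53)<.1)&(abs(w[...,1]+.12)<.1)
        v,u=np.nonzero(br);print(n,'brass',len(u),u.mean(),v.mean(),np.nanmedian(w[br],0).round(4))
        # rod/pin pts
        m=(w[...,2]>.12)&(w[...,2]<.185)&(w[...,0]>.44)&(w[...,0]<.61)&(w[...,1]>-.2)&(w[...,1]<-.03)
        q=w[m];print(n,'rod',len(q),cv2.fitLine(q.astype(np.float32),cv2.DIST_HUBER,0,.01,.01).ravel().round(4),'minx',q[q[:,0].argmin()].round(4))
        # post top
        m=(w[...,2]>.2)&(w[...,2]<.22)&(abs(w[...,0]-.65)<.05)&(abs(w[...,1]+.1)<.06)
        print(n,'post',m.sum(),w[m].mean(0).round(4))
        # carrier
        near=(abs(w[...,0]-.485)<.09)&(abs(w[...,1]-.2)<.09)
        m=near&(w[...,2]>.092)&(w[...,2]<.106);q=w[m]
        l=cv2.fitLine(q[:,:2].astype(np.float32),cv2.DIST_HUBER,0,.01,.01).ravel();pr=(q[:,:2]-l[2:])@l[:2]
        print(n,'platetop',len(q),l.round(4),'ang',np.degrees(np.arctan2(l[1],l[0])),'mid',(l[2:]+l[:2]*(pr.max()+pr.min())/2).round(4),np.ptp(pr))
        blue=(c[...,2]>c[...,0]+40)&(c[...,2]>c[...,1]+25)&near
        m=blue&(w[...,2]>.134)
        print(n,'tab',blue.sum(),m.sum(),np.nanmean(w[m],0).round(4),np.nanmean(w[blue],0).round(4))
        v,u=np.nonzero(m);print(' raycast tabtop',np.mean([ray(s,a,b,.14) for a,b in zip(u,v)],0).round(4))
        # foot: white low
        m=near&(w[...,2]>.008)&(w[...,2]<.03)&(c.min(-1)>120)
        q=(w[m][:,:2]*1000).astype(np.float32);r=cv2.minAreaRect(q);print(n,'foot',len(q),r)
E
python3 m2.py
```

```text
top base 701 [ 630.2 -143.2] [ 63.2 157.4] 71.96 z 0.011689398830069805
top brass 15 289.06666666666666 176.86666666666667 [ 0.5634 -0.0838  0.1566]
top rod 102 [ 0.95   -0.3114  0.0231  0.5703 -0.0861  0.1534] minx [ 0.5366 -0.0772  0.1568]
top post 35 [ 0.6562 -0.1122  0.2088]
top platetop 159 [ 0.4448 -0.8956  0.483   0.208 ] ang -63.58688 mid [0.4866 0.2007] 0.13037457017268705
top tab 44 40 [0.4872 0.2001 0.1406] [0.4897 0.2026 0.1277]
 raycast tabtop [0.4873 0.2002 0.14  ]
top foot 32 ((475.0498352050781, 193.84429931640625), (4.938783645629883, 116.61605072021484), 25.968042373657227)
scene base 1056 [ 648.3 -106.3] [125.7 150.5] 74.55 z 0.01358263000222698
scene brass 16 230.5625 178.6875 [ 0.5664 -0.0814  0.1562]
scene rod 77 [ 0.9626 -0.2709  0.0035  0.5764 -0.0862  0.1531] minx [ 0.5381 -0.0804  0.1535]
scene post 35 [ 0.6607 -0.1117  0.2082]
scene platetop 186 [ 0.4364 -0.8998  0.4933  0.1958] ang -64.125946 mid [0.4908 0.2011] 0.1319840150388607
scene tab 118 33 [0.4902 0.2015 0.1398] [0.4918 0.2019 0.1237]
 raycast tabtop [0.4905 0.2016 0.14  ]
scene foot 254 ((488.0287170410156, 199.97103881835938), (44.99319076538086, 132.4439239501953), 26.389108657836914)
```

```bash
cat > m3.py <<'E'
from m2 import *
from scipy.spatial.transform import Rotation as Ro
T=np.load('top0.npz');S=np.load('scene0.npz')
for n,s in(('top',T),('scene',S)):
    w=cloud(s);c=s['color'].astype(int)
    gray=(abs(c[...,0]-c[...,2])<18)&(c.max(-1)<150)&(w[...,2]<.03)&(w[...,2]>.003)&(abs(w[...,0]-.63)<.11)&(abs(w[...,1]+.11)<.11)
    k,l,st,ce=cv2.connectedComponentsWithStats(gray.astype(np.uint8));v,u=np.nonzero(np.isin(l,[i for i in range(1,k) if st[i,4]>60]))
    P=np.array([ray(s,a,b,.012)[:2] for a,b in zip(u,v)],np.float32)*1000
    print(n,cv2.minAreaRect(P))
print('brass tri',tri([(T,289.07,176.87),(S,230.56,178.69)]))
R=Ro.from_euler('xyz',bot.observe()['eef_rot']).as_matrix();print(R.round(4))
print('yaw of tool y',np.degrees(np.arctan2(R[1,1],R[0,1])))
E
python3 m3.py
```

```text
top ((641.9586791992188, -107.45437622070312), (134.15298461914062, 160.8150177001953), 73.76676177978516)
scene ((648.3327026367188, -106.25556182861328), (125.7267074584961, 150.537841796875), 74.5469741821289)
brass tri (array([ 0.56402099, -0.08358639,  0.15395651]), [np.float64(0.0005563516382326638), np.float64(0.0005563516382324905)])
[[-8.000e-04  3.633e-01  9.317e-01]
 [-1.400e-03  9.317e-01 -3.633e-01]
 [-1.000e+00 -1.600e-03 -2.000e-04]]
yaw of tool y 68.69404874636527
```

Request:
apply_moves(
  hand=[0,0,0,0,0,0,0,0,0,0,0,0,0,0,0,0,0,0,0,0],
  xyz=[
    [-0.05,0,0],
    [-0.06,-0.03,0.04],
    [-0.06,-0.06,0.08],
    [-0.06,-0.09,0.12],
    [-0.06,-0.12,0.16],
    [-0.06,-0.15,0.2],
    [-0.06,-0.18,0.24],
    [-0.06,-0.21,0.28],
    [-0.06,-0.24,0.32],
    [-0.06,-0.27,0.36],
    [-0.06,-0.3,0.4],
    [-0.06,-0.33,0.44],
    [-0.06,-0.36,0.48],
    [-0.06,-0.39,0.52],
    [-0.06,-0.42,0.56],
    [-0.06,-0.444,0.595],
    [-0.06,-0.444,0.595],
    [-0.06,-0.444,0.595],
    [-0.06,-0.444,0.595],
    [-0.06,-0.444,0.595],
  ],
  roll=[0,6,12,18,24,30,36,42,48,54,60,66,72,78,82,84.7,84.7,84.7,84.7,84.7],
)

```text
t: 2.1
tool_pos: [0.6012, -0.0925, 0.2334]
eef_rot: [-2.799, 1.57, 1.636]
ft_force: [0.2, 0.6, 0.3]
width: 0.005
```

Request:
apply_moves(
  hand=[0,0,0,0,0],
  xyz=[
    [0.03,0,0],
    [0.05,0,0],
    [0.065,0,0],
    [0.07,0,0],
    [0.07,0,0],
  ],
  roll=[0,0,0,0,0],
)

```text
t: 2.6
tool_pos: [0.6013, -0.093, 0.163]
eef_rot: [-1.736, 1.57, 2.698]
ft_force: [0.1, 0.0, -0.6]
width: 0.004
```

Request:
apply_moves(
  hand=[0,0,0,0],
  xyz=[
    [0.001,0,0],
    [0.002,0,0],
    [0.003,0,0],
    [0.003,0,0],
  ],
  roll=[0,0,0,0],
)

```text
t: 3.0
tool_pos: [0.6021, -0.0941, 0.1604]
eef_rot: [1.731, 1.57, -0.119]
ft_force: [-0.1, 0.1, -0.9]
width: 0.008
```

Request:
apply_moves(
  hand=[0,0,0],
  xyz=[
    [0.001,0,0],
    [0.002,0,0],
    [0.002,0,0],
  ],
  roll=[0,0,0],
)

```text
t: 3.3
tool_pos: [0.6019, -0.0941, 0.1578]
eef_rot: [-1.801, 1.57, 2.632]
ft_force: [0.0, -0.0, 1.1]
width: 0.007
```

Request:
apply_moves(
  hand=[0,0],
  xyz=[
    [0.001,0,0],
    [0.001,0,0],
  ],
  roll=[0,0],
)

```text
t: 3.5
tool_pos: [0.6019, -0.094, 0.1569]
eef_rot: [-1.96, 1.571, 2.473]
ft_force: [0.5, 0.4, 0.2]
width: 0.003
```

Request:
apply_moves(
  hand=[0,0],
  xyz=[
    [0.001,0,0],
    [0.001,0,0],
  ],
  roll=[0,0],
)

```text
t: 3.7
tool_pos: [0.6019, -0.094, 0.1559]
eef_rot: [-1.899, 1.57, 2.534]
ft_force: [-0.3, 0.7, 0.7]
width: 0.002
```

Request:
apply_moves(
  hand=[0,0],
  xyz=[
    [0.001,0,0],
    [0.001,0,0],
  ],
  roll=[0,0],
)

```text
t: 3.9
tool_pos: [0.6019, -0.0941, 0.1549]
eef_rot: [-1.809, 1.571, 2.624]
ft_force: [-0.8, 0.6, -0.4]
width: 0.002
```

Request:
apply_moves(
  hand=[0,0],
  xyz=[
    [0.001,0,0],
    [0.001,0,0],
  ],
  roll=[0,0],
)

```text
t: 4.1
tool_pos: [0.6018, -0.094, 0.1539]
eef_rot: [-1.864, 1.571, 2.569]
ft_force: [-0.0, -0.6, -0.6]
width: 0.007
```

Request:
apply_moves(
  hand=[0,0],
  xyz=[
    [0.001,0,0],
    [0.001,0,0],
  ],
  roll=[0,0],
)

```text
t: 4.3
tool_pos: [0.6019, -0.0941, 0.1529]
eef_rot: [-1.852, 1.571, 2.581]
ft_force: [0.3, -0.9, -0.4]
width: 0.0
```

```bash
python3 -c "
from h import *
o=bot.observe();print(o['tool_pos'],o['ft_force'])"
```

```text
[ 0.6018803  -0.09409448  0.15291745] [ 0.33980677 -0.92899114 -0.39619269]
```

Request:
apply_moves(
  hand=[0,0],
  xyz=[
    [0.001,0,0],
    [0.001,0,0],
  ],
  roll=[0,0],
)

```text
t: 4.5
tool_pos: [0.6019, -0.094, 0.1519]
eef_rot: [-1.986, 1.571, 2.448]
ft_force: [0.1, -0.7, 0.2]
width: 0.001
```

Request:
apply_moves(
  hand=[0,0],
  xyz=[
    [0.001,0,0],
    [0.001,0,0],
  ],
  roll=[0,0],
)

```text
t: 4.7
tool_pos: [0.6019, -0.0941, 0.1509]
eef_rot: [-1.833, 1.571, 2.6]
ft_force: [0.5, 0.5, 0.2]
width: 0.004
```

Request:
apply_moves(
  hand=[0,0],
  xyz=[
    [0.001,0,0],
    [0.001,0,0],
  ],
  roll=[0,0],
)

```text
t: 4.9
tool_pos: [0.6019, -0.0941, 0.1499]
eef_rot: [-1.875, 1.571, 2.559]
ft_force: [-0.5, 0.1, 0.6]
width: 0.006
```

Request:
apply_moves(
  hand=[0,0],
  xyz=[
    [0.001,0,0],
    [0.001,0,0],
  ],
  roll=[0,0],
)

```text
t: 5.1
tool_pos: [0.6019, -0.094, 0.1489]
eef_rot: [-2.017, 1.571, 2.416]
ft_force: [0.4, -0.2, -0.2]
width: 0.002
```

Request:
apply_moves(
  hand=[0,0],
  xyz=[
    [0.001,0,0],
    [0.001,0,0],
  ],
  roll=[0,0],
)

```text
t: 5.3
tool_pos: [0.6019, -0.0941, 0.1479]
eef_rot: [-2.032, 1.571, 2.401]
ft_force: [-0.4, 0.3, 0.4]
width: 0.001
```

```bash
python3 -c "
from h import *
o=bot.observe();print(o['tool_pos'],o['ft_force'])
s=snap('scene');np.savez('scene1.npz',**s)
t=snap('top');np.savez('top1.npz',**t)
a=cv2.resize(s['color'][150:240,185:285],None,fx=4,fy=5,interpolation=2);b=cv2.resize(t['color'][120:210,240:340],None,fx=4,fy=5,interpolation=2)
cv2.imwrite('pics/c.png',np.hstack([a,b])[:,:,::-1])"
```

```text
[ 0.60188346 -0.09406605  0.14792754] [-0.445364    0.30854115  0.42905575]
```

View pics/c.png

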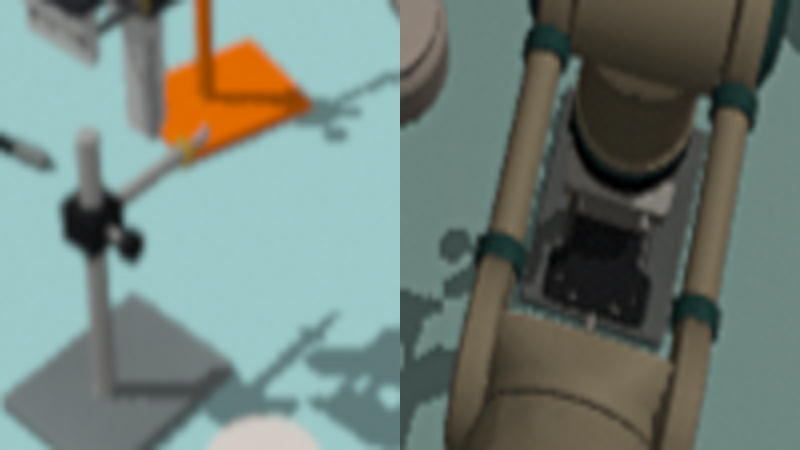

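```bash
cat >> h.py <<'E'
def proj(s,X):
    p=s['R']@np.asarray(X)+s['t'];q=s['mtx']@p;return q[:2]/q[2]
E
python3 -c "
from h import *
S=np.load('scene1.npz');T=np.load('top1.npz')
for X in([.6019,-.0941,.148],[.6019,-.0941,.17],[.5641,-.0834,.15],[.66,-.111,.21],[.66,-.111,.012]):
  p=proj(S,X);q=proj(T,X);print(X,p,((p-[185,150])*[4,5]).round(),q, ((q-[240,120])*[4,5]).round())
w=cloud(S)
for v in range(166,184,2): print(v,[ (u,*w[v,u].round(3)) for u in (219,222,225)])
"
```

```text
[0.6019, -0.0941, 0.148] [221.85297092 185.56189604] [147. 178.] [291.99676283 164.79807431] [208. 224.]
[0.6019, -0.0941, 0.17] [221.47262511 179.70269747] [146. 149.] [292.45082839 163.00772788] [210. 215.]
[0.5641, -0.0834, 0.15] [230.47662473 179.72932794] [182. 149.] [288.7622475  177.21167336] [195. 286.]
[0.66, -0.111, 0.21] [206.11221856 176.99293305] [ 84. 135.] [298.65513643 139.708833  ] [235.  99.]
[0.66, -0.111, 0.012] [210.85822143 228.2233995 ] [103. 391.] [294.16040286 157.28136079] [217. 186.]
166 [(219, np.float64(0.613), np.float64(-0.093), np.float64(0.226)), (222, np.float64(0.608), np.float64(-0.086), np.float64(0.225)), (225, np.float64(0.589), np.float64(-0.086), np.float64(0.215))]
168 [(219, np.float64(0.615), np.float64(-0.092), np.float64(0.221)), (222, np.float64(0.607), np.float64(-0.087), np.float64(0.217)), (225, np.float64(0.592), np.float64(-0.085), np.float64(0.209))]
170 [(219, np.float64(0.615), np.float64(-0.093), np.float64(0.213)), (222, np.float64(0.602), np.float64(-0.09), np.float64(0.206)), (225, np.float64(0.597), np.float64(-0.082), np.fl
[... 508 characters left out ...]
p.float64(-0.089), np.float64(0.188)), (225, np.float64(0.369), np.float64(-0.216), np.float64(0.013))]
178 [(219, np.float64(0.374), np.float64(-0.241), np.float64(-0.0)), (222, np.float64(0.371), np.float64(-0.229), np.float64(0.001)), (225, np.float64(0.366), np.float64(-0.218), np.float64(0.002))]
180 [(219, np.float64(0.39), np.float64(-0.231), np.float64(0.003)), (222, np.float64(0.384), np.float64(-0.221), np.float64(0.002)), (225, np.float64(0.377), np.float64(-0.212), np.float64(0.0))]
182 [(219, np.float64(0.396), np.float64(-0.228), np.float64(-0.002)), (222, np.float64(0.595), np.float64(-0.097), np.float64(0.157)), (225, np.float64(0.589), np.float64(-0.089), np.float64(0.155))]
```

```bash
python3 -c "
from h import *
print(bot.observe()['tool_pos'],bot.observe()['joint_pos'])
S=np.load('scene0.npz');w=cloud(S);print(proj(S,[.2086,.5352,.1722]))
m=(abs(w[...,0]-.21)<.12)&(abs(w[...,1]-.535)<.12)&(w[...,2]>.1)
for lo in np.arange(.13,.3,.01):
  q=w[m&(w[...,2]>=lo)&(w[...,2]<lo+.01)]
  if len(q): print(lo.round(2),len(q),q.min(0).round(3),q.max(0).round(3))
S=np.load('scene1.npz');w=cloud(S);print('now')
m=(abs(w[...,0]-.6)<.03)&(abs(w[...,1]+.094)<.025)&(w[...,2]>.1)
for lo in np.arange(.13,.3,.01):
  q=w[m&(w[...,2]>=lo)&(w[...,2]<lo+.01)]
  if len(q): print(lo.round(2),len(q),q.min(0).round(3),q.max(0).round(3))
"
```

```text
[ 0.60192081 -0.09407488  0.14801567] [-2.69252750e-01  3.41469326e-01  1.47091707e+00  7.87262634e-05
  1.32927854e+00  1.00191214e-02]
[444.77456339 162.89539902]
0.2 3 [0.194 0.482 0.204] [0.229 0.576 0.209]
0.21 25 [0.182 0.477 0.21 ] [0.238 0.59  0.219]
0.22 33 [0.185 0.475 0.22 ] [0.238 0.592 0.23 ]
0.23 28 [0.181 0.476 0.232] [0.238 0.591 0.24 ]
0.24 33 [0.186 0.475 0.24 ] [0.24  0.589 0.249]
0.25 33 [0.184 0.476 0.25 ] [0.24  0.591 0.26 ]
0.26 33 [0.183 0.475 0.261] [0.241 0.592 0.27 ]
0.27 36 [0.18  0.475 0.27 ] [0.238 0.591 0.279]
0.28 32 [0.183 0.475 0.28 ] [0.239 0.59  0.29 ]
0.29 27 [0.186 0.475 0.29 ] [0.24 0.59 0.3 ]
now
0.14 11 [ 0.571 -0.099  0.144] [ 0.625 -0.078  0.15 ]
0.15 54 [ 0.57  -0.104  0.15 ] [ 0.627 -0.078  0.157]
0.18 7 [ 0.598 -0.09   0.182] [ 0.611 -0.085  0.19 ]
0.19 28 [ 0.593 -0.109  0.19 ] [ 0.616 -0.083  0.2  ]
0.2 26 [ 0.592 -0.105  0.2  ] [ 0.616 -0.082  0.21 ]
0.21 29 [ 0.589 -0.106  0.21 ] [ 0.615 -0.084  0.22 ]
0.22 27 [ 0.592 -0.105  0.221] [ 0.618 -0.083  0.23 ]
0.23 32 [ 0.594 -0.108  0.23 ] [ 0.615 -0.082  0.24 ]
0.24 32 [ 0.59  -0.108  0.241] [ 0.616 -0.081  0.25 ]
0.25 30 [ 0.593 -0.107  0.25 ] [ 0.616 -0.084  0.259]
0.26 19 [ 0.596 -0.105  0.26 ] [ 0.617 -0.083  0.267]
0.27 11 [ 0.61  -0.115  0.27 ] [ 0.625 -0.088  0.28 ]
0.28 16 [ 0.618 -0.113  0.282] [ 0.629 -0.07   0.29 ]
0.29 21 [ 0.62  -0.108  0.291] [ 0.63  -0.069  0.3  ]
```

The camera shows the closed fingertips at z≈0.186 while the arm reports a TCP z of 0.148, about 37 mm lower. The whole gripper sits that much higher than its reading. I'll keep feeling for the rod, then touch the bench with the same fingertips so the offset cancels.

Request:
apply_moves(
  hand=[0,0,0,0],
  xyz=[
    [0.01,0,0],
    [0.018,0,0],
    [0.022,0,0],
    [0.022,0,0],
  ],
  roll=[0,0,0,0],
)

```text
t: 5.8
tool_pos: [0.6012, -0.0939, 0.1248]
eef_rot: [-1.601, 1.568, 2.832]
ft_force: [0.1, -0.7, 0.2]
width: 0.007
```

Request:
apply_moves(
  hand=[0,0,0],
  xyz=[
    [0.001,0,0],
    [0.002,0,0],
    [0.002,0,0],
  ],
  roll=[0,0,0],
)

```text
t: 6.1
tool_pos: [0.6021, -0.0941, 0.1242]
eef_rot: [1.733, 1.571, -0.117]
ft_force: [-0.1, -0.2, 0.1]
width: 0.005
```

Request:
apply_moves(
  hand=[0,0,0],
  xyz=[
    [0.001,0,0],
    [0.002,0,0],
    [0.002,0,0],
  ],
  roll=[0,0,0],
)

```text
t: 6.4
tool_pos: [0.6021, -0.0941, 0.1221]
eef_rot: [1.82, 1.57, -0.03]
ft_force: [0.0, -0.0, -0.4]
width: 0.003
```

Request:
apply_moves(
  hand=[0,0],
  xyz=[
    [0.001,0,0],
    [0.001,0,0],
  ],
  roll=[0,0],
)

```text
t: 6.6
tool_pos: [0.6021, -0.0941, 0.1218]
eef_rot: [1.696, 1.57, -0.154]
ft_force: [-0.5, 0.3, 3.9]
width: 0.003
```

Request:
apply_moves(
  hand=[0,0],
  xyz=[
    [0.001,0,0],
    [0.001,0,0],
  ],
  roll=[0,0],
)

```text
t: 6.8
tool_pos: [0.6022, -0.0941, 0.1217]
eef_rot: [1.616, 1.569, -0.234]
ft_force: [-2.2, 0.7, 8.3]
width: 0.006
```

Request:
apply_moves(
  hand=[0,0],
  xyz=[
    [0.001,0,0],
    [0.001,0,0],
  ],
  roll=[0,0],
)

```text
t: 7.0
tool_pos: [0.6022, -0.0941, 0.1215]
eef_rot: [1.587, 1.569, -0.263]
ft_force: [-3.6, 1.0, 12.6]
width: 0.004
```

Request:
apply_moves(
  hand=[0,0],
  xyz=[
    [0.001,0,0],
    [0.001,0,0],
  ],
  roll=[0,0],
)

```text
t: 7.2
tool_pos: [0.6023, -0.0941, 0.1214]
eef_rot: [1.573, 1.568, -0.277]
ft_force: [-4.4, 1.5, 15.4]
width: 0.003
```

Request:
apply_moves(
  hand=[0,0,0,0,0,0,0,0,0,0,0,0],
  xyz=[
    [-0.02,0,0],
    [-0.05,0,0],
    [-0.04,-0.04,-0.033],
    [-0.03,-0.08,-0.067],
    [0,-0.113,-0.097],
    [0.045,-0.113,-0.097],
    [0.085,-0.113,-0.097],
    [0.115,-0.113,-0.097],
    [0.13,-0.113,-0.097],
    [0.14,-0.113,-0.097],
    [0.14,-0.113,-0.097],
    [0.14,-0.113,-0.097],
  ],
  roll=[0,0,0,0,0,0,0,0,0,0,0,0],
)

```text
t: 8.4
tool_pos: [0.5208, 0.0302, -0.0214]
eef_rot: [1.871, 1.57, 0.021]
ft_force: [0.8, 0.4, 0.1]
width: 0.005
```

Request:
apply_moves(
  hand=[0,0,0,0],
  xyz=[
    [0.002,0,0],
    [0.004,0,0],
    [0.006,0,0],
    [0.006,0,0],
  ],
  roll=[0,0,0,0],
)

```text
t: 8.8
tool_pos: [0.52, 0.0303, -0.0279]
eef_rot: [2.385, 1.571, 0.535]
ft_force: [-0.3, -0.6, 0.2]
width: 0.005
```

Request:
apply_moves(
  hand=[0,0,0,0],
  xyz=[
    [0.001,0,0],
    [0.002,0,0],
    [0.003,0,0],
    [0.003,0,0],
  ],
  roll=[0,0,0,0],
)

```text
t: 9.2
tool_pos: [0.5199, 0.0303, -0.0311]
eef_rot: [-1.615, 1.57, 2.818]
ft_force: [-0.2, 0.1, 0.0]
width: 0.002
```

Request:
apply_moves(
  hand=[0,0,0],
  xyz=[
    [0.001,0,0],
    [0.002,0,0],
    [0.002,0,0],
  ],
  roll=[0,0,0],
)

```text
t: 9.5
tool_pos: [0.5202, 0.0303, -0.0321]
eef_rot: [1.902, 1.57, 0.052]
ft_force: [-1.5, -0.8, 5.7]
width: 0.005
```

Contacts: the bench reads −0.0320 and the rod top +0.1219. The real rod top is therefore 0.1539 and the axis 0.1479, which matches the depth images. I'll use offset = 32 mm. Next is the grasp, where tip height 0.106 corresponds to a reading of 0.074.

Request:
apply_moves(
  hand=[0,0,0,0,0.05,0.05,0.05,0.05,0.05,0.05,0.05,0.05,0.05,0.05,0.05],
  xyz=[
    [-0.04,0,0],
    [-0.09,0,0],
    [-0.14,0,0],
    [-0.185,0,0],
    [-0.195,-0.02,-0.03],
    [-0.195,-0.035,-0.07],
    [-0.195,-0.055,-0.11],
    [-0.195,-0.07,-0.145],
    [-0.195,-0.077,-0.156],
    [-0.195,-0.077,-0.156],
    [-0.175,-0.077,-0.156],
    [-0.15,-0.077,-0.156],
    [-0.125,-0.077,-0.156],
    [-0.125,-0.077,-0.156],
    [-0.125,-0.077,-0.156],
  ],
  roll=[0,0,0,0,-8,-16,-24,-32,-40,-42.1,-42.1,-42.1,-42.1,-42.1,-42.1],
)

```text
t: 11.0
tool_pos: [0.489, 0.2015, 0.0922]
eef_rot: [-1.933, 1.57, -3.049]
ft_force: [-0.4, 0.5, 0.7]
width: 0.531
```

```bash
python3 -c "
from h import *
from scipy.spatial.transform import Rotation as Ro
o=bot.observe();R=Ro.from_euler('xyz',o['eef_rot']).as_matrix();print(o['tool_pos'],o['ft_force'],np.degrees(np.arctan2(R[1,1],R[0,1])),o['width'])
s=snap('scene');np.savez('scene2.npz',**s)
cv2.imwrite('pics/d.png',cv2.resize(s['color'][140:240,270:370],None,fx=6,fy=6,interpolation=2)[:,:,::-1])"
```

```text
[0.48904998 0.20150767 0.09217706] [-0.4497491   0.50804958  0.73927638] 26.095087115900903 0.5313883700078464
```

View pics/d.png

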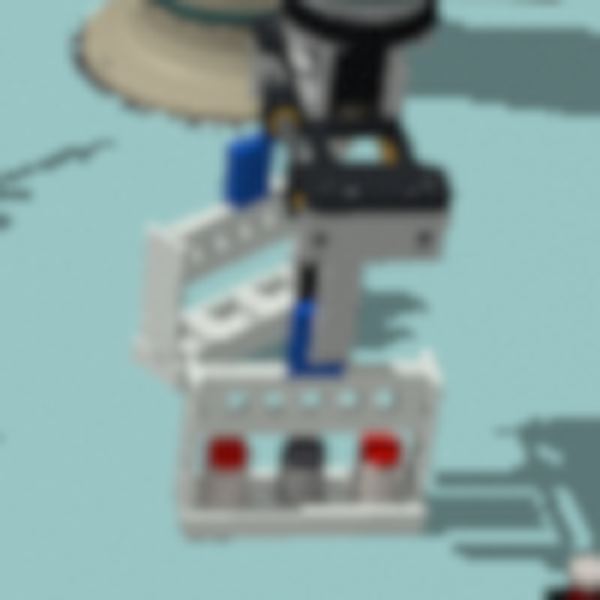

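The fingers straddle the tab, with the front finger at crop (335,310) and the tab at about (318,340). The steel vial is in the middle socket at (302,465). Now down 18 mm and close.

Request:
apply_moves(
  hand=[0.05,0.05,0.05,0.05,0,0,0,0,0,0],
  xyz=[
    [0.006,0,0],
    [0.012,0,0],
    [0.018,0,0],
    [0.018,0,0],
    [0.018,0,0],
    [0.018,0,0],
    [0.018,0,0],
    [0.018,0,0],
    [0.018,0,0],
    [0.018,0,0],
  ],
  roll=[0,0,0,0,0,0,0,0,0,0],
)

```text
t: 12.05
tool_pos: [0.4892, 0.2015, 0.0742]
eef_rot: [1.638, 1.571, 0.523]
ft_force: [0.0, -0.4, 0.8]
width: 0.126
```

```bash
python3 -c "
from h import *
o=bot.observe();print(o['tool_pos'],o['ft_force'],o['torque'],o['width']*94)"
```

```text
[0.4891519  0.201524   0.07418916] [ 0.00184739 -0.42084966  0.82675471] [-0.09836413  0.03270087  0.01321624] 11.875678561119235
```

Request:
apply_moves(
  hand=[0,0,0,0,0,0,0,0,0,0],
  xyz=[
    [-0.002,0,0],
    [-0.006,0,0],
    [-0.014,0,0],
    [-0.026,0,0],
    [-0.04,0,0],
    [-0.055,0,0],
    [-0.065,0,0],
    [-0.07,0,0],
    [-0.07,0,0],
    [-0.07,0,0],
  ],
  roll=[0,0,0,0,0,0,0,0,0,0],
)

```text
t: 13.05
tool_pos: [0.4886, 0.2014, 0.1437]
eef_rot: [-1.819, 1.57, -2.935]
ft_force: [0.4, 0.5, -3.7]
width: 0.126
```

```bash
python3 -c "
from h import *
o=bot.observe();print(o['tool_pos'],o['ft_force'],o['torque'],o['width']*94)"
```

```text
[0.48864916 0.20137879 0.1437281 ] [ 0.41703317  0.45027908 -3.6558562 ] [-0.01826827  0.04060321 -0.01132585] 11.816194373112307
```

Request:
apply_moves(
  hand=[0,0,0,0,0,0,0,0,0,0,0,0,0,0,0,0,0,0,0,0],
  xyz=[
    [0,-0.002,0.005],
    [0,-0.006,0.014],
    [0,-0.011,0.027],
    [0,-0.017,0.042],
    [0,-0.023,0.057],
    [0,-0.029,0.072],
    [0,-0.035,0.088],
    [0,-0.042,0.104],
    [0,-0.048,0.12],
    [0,-0.054,0.135],
    [0,-0.06,0.15],
    [0,-0.067,0.166],
    [0,-0.073,0.182],
    [0,-0.08,0.198],
    [0,-0.086,0.214],
    [0,-0.092,0.228],
    [0,-0.096,0.24],
    [0,-0.099,0.247],
    [0,-0.101,0.251],
    [0,-0.101,0.251],
  ],
  roll=[0,1,3,6,9,12,15,18,21,24,27,30,33,36,38,40,41.5,42.3,42.3,42.3],
)

```text
t: 15.05
tool_pos: [0.5087, -0.0687, 0.144]
eef_rot: [-2.291, 1.57, 2.138]
ft_force: [0.0, -0.5, -3.2]
width: 0.126
```

```bash
cat > m4.py <<'E'
from h import *
import sys
from scipy.spatial.transform import Rotation as Ro
k=sys.argv[1]
o=bot.observe();R=Ro.from_euler('xyz',o['eef_rot']).as_matrix();print(o['tool_pos'],o['ft_force'].round(2),o['torque'].round(3),np.degrees(np.arctan2(R[1,1],R[0,1])),o['width']*94)
s=snap('scene');np.savez('scene%s.npz'%k,**s);t=snap('top');np.savez('top%s.npz'%k,**t)
a=cv2.resize(s['color'][130:230,200:300],None,fx=5,fy=5,interpolation=2)
cv2.imwrite('pics/v%s.png'%k,a[:,:,::-1])
E
python3 m4.py 3
```

```text
[ 0.50871361 -0.06865674  0.1439838 ] [ 0.05 -0.46 -3.2 ] [-0.086  0.081 -0.082] -16.232425331293236 11.798314481302686
```

View pics/v3.png

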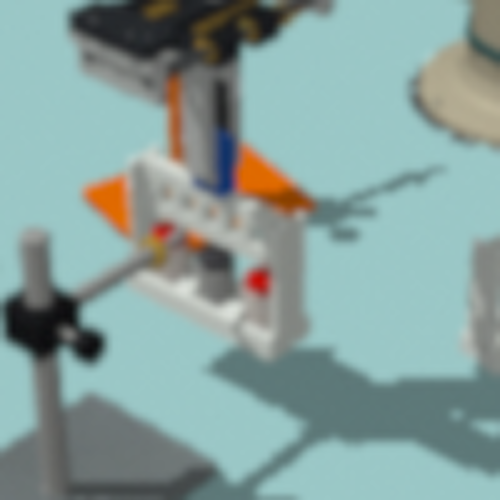

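```bash
cat > m5.py <<'E'
from h import *
import sys
k=sys.argv[1];sc=float(sys.argv[2]) # est. carrier s
a=np.radians(-16.2);u=np.array([np.cos(a),np.sin(a)]);n=np.array([-u[1],u[0]])
for nm in('scene','top'):
    s=np.load(f'{nm}{k}.npz');w=cloud(s);c=s['color'].astype(int);S=w[...,:2]@u;N=w[...,:2]@n;z=w[...,2]
    car=(abs(S-sc)<.035)&(abs(N-.077)<.11)&(z>.05)&(z<.175)&(c.min(-1)>70)&(np.ptp(c,axis=-1)<50)
    for lo,hi in((.065,.095),(.1,.13),(.13,.15),(.15,.18)):
        m=car&(z>lo)&(z<hi)
        if m.sum()>5: print(nm,lo,m.sum(),'N',np.percentile(N[m],[1,99]).round(4),'mid',np.percentile(N[m],[1,99]).mean().round(4),'S',np.percentile(S[m],[2,50,98]).round(4))
    bl=(c[...,2]>c[...,0]+40)&(c[...,2]>c[...,1]+25)&(abs(S-sc)<.04)&(abs(N-.077)<.05)
    if bl.sum(): print(nm,'blue',bl.sum(),np.percentile(N[bl],[2,98]).round(4))
    for v0,v1 in((.578,.63),(.536,.563)):
        m=(S>v0)&(S<v1)&(abs(N-.077)<.013)&(abs(z-.15)<.02);
        if m.sum(): print(nm,'rod',m.sum(),N[m].mean().round(4),np.median(z[m]).round(4))
    for cap in('red','dark'):
        m=(c[...,0]>c[...,1]+60) if cap=='red' else (c.max(-1)<75)
        m=m&(abs(S-sc)<.03)&(abs(N-.077)<.06)&(z>.1)&(z<.13)
        if m.sum(): print(nm,cap,m.sum(),z[m].mean().round(4),np.sort(N[m])[[0,-1]].round(3))
E
python3 m5.py 3 .508
```

```text
scene 0.065 275 N [0.0137 0.1412] mid 0.0774 S [0.4898 0.5223 0.5284]
scene 0.1 159 N [0.0091 0.1417] mid 0.0754 S [0.4921 0.5114 0.5219]
scene 0.13 175 N [0.0121 0.1413] mid 0.0767 S [0.4951 0.5107 0.5215]
scene 0.15 244 N [0.0097 0.1414] mid 0.0756 S [0.4948 0.5108 0.524 ]
scene blue 38 [0.0824 0.0905]
scene rod 53 0.078 0.1535
scene rod 14 0.0775 0.1526
scene red 28 0.1178 [0.025 0.125]
scene dark 16 0.1175 [0.073 0.09 ]
top 0.065 79 N [0.015  0.1363] mid 0.0757 S [0.4853 0.4901 0.5056]
top 0.15 47 N [0.0186 0.1324] mid 0.0755 S [0.5003 0.5054 0.51  ]
top red 21 0.1186 [0.027 0.126]
top dark 21 0.112 [0.021 0.129]
```

Slot and pin agree laterally within about 1 mm, the weight of about 3.4 N fits, and the height reading is 0.1440 against a target of 0.1439. Advancing gently.

Request:
apply_moves(
  hand=[0,0,0,0,0,0],
  xyz=[
    [0,0.003,0],
    [0,0.008,0],
    [0,0.014,0],
    [0,0.018,0],
    [0,0.02,0],
    [0,0.02,0],
  ],
  roll=[0,0,0,0,0,0],
)

```text
t: 15.75
tool_pos: [0.5284, -0.074, 0.1439]
eef_rot: [-2.406, 1.571, 2.023]
ft_force: [-0.5, -0.5, -2.9]
width: 0.125
```

Request:
apply_moves(
  hand=[0,0,0,0],
  xyz=[
    [0,0.001,0],
    [0,0.002,0],
    [0,0.003,0],
    [0,0.004,0],
  ],
  roll=[0,0,0,0],
)

```text
t: 16.15
tool_pos: [0.5318, -0.0751, 0.1441]
eef_rot: [2.629, 1.571, 0.775]
ft_force: [0.1, -0.0, -4.4]
width: 0.127
```

Request:
apply_moves(
  hand=[0,0,0,0],
  xyz=[
    [0,0.001,0],
    [0,0.002,0],
    [0,0.003,0],
    [0,0.004,0],
  ],
  roll=[0,0,0,0],
)

```text
t: 16.55
tool_pos: [0.5358, -0.0762, 0.1441]
eef_rot: [2.714, 1.571, 0.86]
ft_force: [0.2, -0.4, -3.7]
width: 0.127
```

```bash
python3 m4.py 4; python3 m5.py 4 .538
```

```text
[ 0.5357563  -0.07620151  0.14407214] [ 0.25 -0.4  -3.74] [-0.022  0.096 -0.027] -16.203358999696597 11.907261215384729
scene 0.065 282 N [0.0139 0.1417] mid 0.0778 S [0.5184 0.5502 0.5569]
scene 0.1 175 N [0.0096 0.1417] mid 0.0757 S [0.5229 0.5409 0.5504]
scene 0.13 174 N [0.0106 0.1415] mid 0.076 S [0.5237 0.5394 0.5528]
scene 0.15 254 N [0.0107 0.1415] mid 0.0761 S [0.5245 0.5391 0.5545]
scene blue 37 [0.0841 0.091 ]
scene rod 55 0.0785 0.1541
scene rod 58 0.0785 0.1516
scene red 20 0.1187 [0.026 0.128]
scene dark 12 0.1176 [0.077 0.086]
top 0.065 75 N [0.0138 0.1367] mid 0.0753 S [0.5139 0.519  0.5355]
top 0.15 45 N [0.0186 0.1327] mid 0.0757 S [0.5288 0.5334 0.539 ]
top red 22 0.1177 [0.028 0.124]
top dark 24 0.1114 [0.024 0.127]
```

View pics/v4.png

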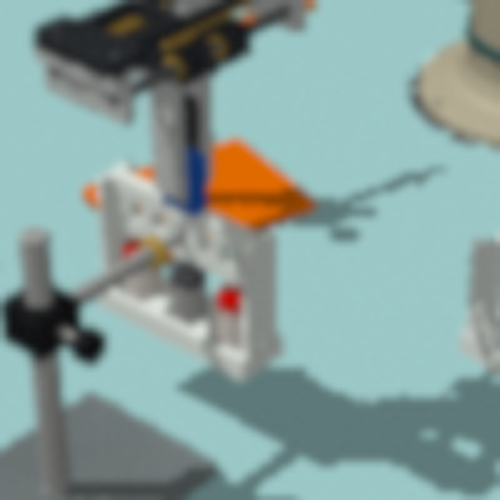

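The pin meets the middle slot at crop (180,238), and the plate front is 4 mm past the lip tip with no contact force. Continuing.

Request:
apply_moves(
  hand=[0,0,0,0],
  xyz=[
    [0,0.001,0],
    [0,0.002,0],
    [0,0.003,0],
    [0,0.004,0],
  ],
  roll=[0,0,0,0],
)

```text
t: 17.05
tool_pos: [0.5396, -0.0773, 0.1441]
eef_rot: [2.504, 1.571, 0.651]
ft_force: [0.2, 0.3, -3.1]
width: 0.123
```

Request:
apply_moves(
  hand=[0,0,0,0],
  xyz=[
    [0,0.001,0],
    [0,0.002,0],
    [0,0.003,0],
    [0,0.004,0],
  ],
  roll=[0,0,0,0],
)

```text
t: 17.45
tool_pos: [0.5434, -0.0784, 0.1441]
eef_rot: [2.615, 1.571, 0.762]
ft_force: [0.3, -0.1, -2.7]
width: 0.126
```

Request:
apply_moves(
  hand=[0,0,0,0],
  xyz=[
    [0,0.001,0],
    [0,0.002,0],
    [0,0.003,0],
    [0,0.004,0],
  ],
  roll=[0,0,0,0],
)

```text
t: 17.85
tool_pos: [0.5473, -0.0795, 0.1441]
eef_rot: [-3.075, 1.571, 1.354]
ft_force: [0.2, 0.3, -3.7]
width: 0.127
```

Request:
apply_moves(
  hand=[0,0,0,0],
  xyz=[
    [0,0.001,0],
    [0,0.002,0],
    [0,0.003,0],
    [0,0.004,0],
  ],
  roll=[0,0,0,0],
)

```text
t: 18.25
tool_pos: [0.5511, -0.0806, 0.1441]
eef_rot: [3.117, 1.571, 1.263]
ft_force: [-0.0, -0.6, -3.5]
width: 0.126
```

Request:
apply_moves(
  hand=[0,0,0,0,0],
  xyz=[
    [0,0.001,0],
    [0,0.002,0],
    [0,0.003,0],
    [0,0.004,0],
    [0,0.004,0],
  ],
  roll=[0,0,0,0,0],
)

```text
t: 18.75
tool_pos: [0.5551, -0.0818, 0.144]
eef_rot: [2.111, 1.571, 0.258]
ft_force: [0.2, 0.0, -4.4]
width: 0.128
```

Request:
apply_moves(
  hand=[0,0,0],
  xyz=[
    [0,0.001,0],
    [0,0.002,0],
    [0,0.002,0],
  ],
  roll=[0,0,0],
)

```text
t: 19.05
tool_pos: [0.557, -0.0824, 0.1441]
eef_rot: [1.907, 1.571, 0.053]
ft_force: [0.7, -0.6, -3.5]
width: 0.127
```

Request:
apply_moves(
  hand=[0,0],
  xyz=[
    [0,0.001,0],
    [0,0.001,0],
  ],
  roll=[0,0],
)

```text
t: 19.25
tool_pos: [0.5579, -0.0826, 0.1441]
eef_rot: [1.989, 1.571, 0.135]
ft_force: [0.0, 0.4, -2.9]
width: 0.124
```

Request:
apply_moves(
  hand=[0,0],
  xyz=[
    [0,0.001,0],
    [0,0.001,0],
  ],
  roll=[0,0],
)

```text
t: 19.45
tool_pos: [0.5582, -0.0827, 0.1439]
eef_rot: [-1.646, 1.57, 2.784]
ft_force: [-1.9, -0.5, -2.7]
width: 0.126
```

Collar contact felt at s≈0.559 (expected 0.558). Now lowering about 6 mm onto the pin.

Request:
apply_moves(
  hand=[0,0,0,0,0],
  xyz=[
    [0.001,0,0],
    [0.002,0,0],
    [0.003,0,0],
    [0.004,0,0],
    [0.004,0,0],
  ],
  roll=[0,0,0,0,0],
)

```text
t: 19.95
tool_pos: [0.5583, -0.0827, 0.1397]
eef_rot: [-1.652, 1.57, 2.778]
ft_force: [-1.9, 0.1, -3.5]
width: 0.123
```

Request:
apply_moves(
  hand=[0,0],
  xyz=[
    [0.001,0,0],
    [0.001,0,0],
  ],
  roll=[0,0],
)

```text
t: 20.15
tool_pos: [0.5583, -0.0827, 0.1389]
eef_rot: [-1.677, 1.57, 2.753]
ft_force: [-2.1, 0.5, -2.6]
width: 0.129
```

Request:
apply_moves(
  hand=[0,0],
  xyz=[
    [0.001,0,0],
    [0.001,0,0],
  ],
  roll=[0,0],
)

```text
t: 20.35
tool_pos: [0.5583, -0.0827, 0.1382]
eef_rot: [-1.652, 1.57, 2.777]
ft_force: [-4.0, 0.3, -1.0]
width: 0.125
```

Request:
apply_moves(
  hand=[0,0,0],
  xyz=[
    [0.0005,0,0],
    [0.0005,0,0],
    [0.0005,0,0],
  ],
  roll=[0,0,0],
)

```text
t: 20.65
tool_pos: [0.5583, -0.0827, 0.138]
eef_rot: [-1.641, 1.57, 2.788]
ft_force: [-4.2, 0.3, 3.7]
width: 0.125
```

Request:
apply_moves(
  hand=[0,0,0,0],
  xyz=[
    [-0.0004,-0.0003,0],
    [-0.0008,-0.0007,0],
    [-0.0008,-0.0007,0],
    [-0.0008,-0.0007,0],
  ],
  roll=[0,0,0,0],
)

```text
t: 21.05
tool_pos: [0.5583, -0.0827, 0.1382]
eef_rot: [1.929, 1.57, 0.075]
ft_force: [-1.9, 0.8, -1.5]
width: 0.126
```

```bash
python3 m4.py 5; python3 m5.py 5 .559
```

```text
[ 0.5582942  -0.08272927  0.13816965] [-1.92  0.79 -1.5 ] [ 0.168  0.671 -0.019] -16.205690780627215 11.889277076329629
scene 0.065 322 N [0.0148 0.142 ] mid 0.0784 S [0.5406 0.5705 0.58  ]
scene 0.1 174 N [0.0096 0.1416] mid 0.0756 S [0.5483 0.5631 0.5735]
scene 0.13 172 N [0.0107 0.1419] mid 0.0763 S [0.5468 0.5627 0.5806]
scene 0.15 216 N [0.0095 0.1415] mid 0.0755 S [0.5466 0.5629 0.5857]
scene blue 41 [0.0806 0.0977]
scene rod 54 0.0783 0.1544
scene rod 24 0.0843 0.1441
scene red 17 0.112 [0.11  0.126]
scene dark 12 0.1116 [0.074 0.086]
top 0.065 66 N [0.015  0.1367] mid 0.0759 S [0.5361 0.5426 0.5588]
top 0.13 6 N [0.0339 0.1189] mid 0.0764 S [0.5533 0.5545 0.5559]
top 0.15 49 N [0.0181 0.1319] mid 0.075 S [0.5518 0.5565 0.5618]
top red 21 0.1114 [0.028 0.124]
top dark 20 0.1089 [0.026 0.126]
```

View pics/v5.png

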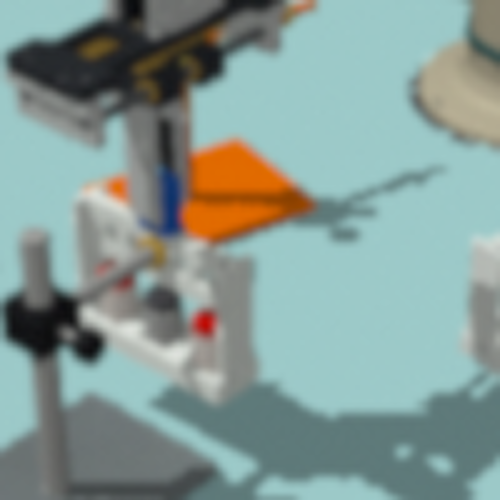

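The collar at crop (155,250) sits against the plate at the middle slot, and the vials are seated. Releasing gently, just wide enough to clear.

Request:
apply_moves(
  hand=[0.012,0.013,0.014,0.015,0.016,0.018,0.02,0.022,0.025,0.028,0.03,0.03,0.03,0.03],
  xyz=[
    [0,0,0],
    [0,0,0],
    [0,0,0],
    [0,0,0],
    [0,0,0],
    [0,0,0],
    [0,0,0],
    [0,0,0],
    [0,0,0],
    [0,0,0],
    [0,0,0],
    [0,0,0],
    [0,0,0],
    [0,0,0],
  ],
  roll=[0,0,0,0,0,0,0,0,0,0,0,0,0,0],
)

```text
t: 22.55
tool_pos: [0.558, -0.0826, 0.1384]
eef_rot: [-3.048, 1.571, 1.382]
ft_force: [-0.5, 0.7, 1.4]
width: 0.321
```

```bash
python3 m4.py 6; python3 m5.py 6 .559
```

```text
[ 0.55803577 -0.0826295   0.13835435] [-0.49  0.7   1.39] [-0.052  0.088 -0.011] -16.200981094424744 30.167680071473363
scene 0.065 319 N [0.0143 0.1436] mid 0.0789 S [0.5434 0.5705 0.5791]
scene 0.1 168 N [0.0116 0.1443] mid 0.0779 S [0.547  0.5634 0.5737]
scene 0.13 170 N [0.0108 0.1426] mid 0.0767 S [0.5482 0.5625 0.5801]
scene 0.15 195 N [0.0094 0.1422] mid 0.0758 S [0.5487 0.5627 0.5873]
scene blue 71 [0.073  0.0907]
scene rod 55 0.0778 0.1535
scene rod 26 0.0817 0.151
scene red 19 0.1126 [0.046 0.128]
scene dark 12 0.1125 [0.076 0.088]
top 0.065 66 N [0.0151 0.1366] mid 0.0759 S [0.5368 0.542  0.5569]
top 0.15 50 N [0.018  0.1327] mid 0.0754 S [0.5521 0.557  0.5615]
top red 21 0.1105 [0.028 0.128]
top dark 22 0.1113 [0.02  0.131]
```

View pics/v6.png

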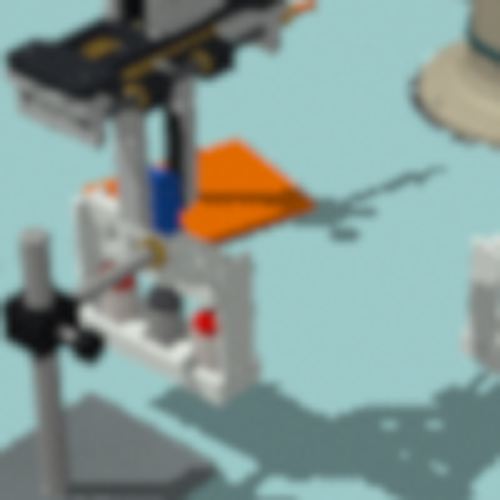

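The carrier hangs on the pin with the tab free between the fingers at crop (165,200). Retracting straight up.

Request:
apply_moves(
  hand=[0.03,0.03,0.03,0.03,0.03,0.03,0.03,0.03,0.03,0.03,0.03,0.03,0.03,0.03,0.03,0.03],
  xyz=[
    [-0.004,0,0],
    [-0.01,0,0],
    [-0.018,0,0],
    [-0.03,0,0],
    [-0.045,0,0],
    [-0.065,0,0],
    [-0.09,0,0],
    [-0.115,0,0],
    [-0.13,0,0],
    [-0.13,0,0],
    [-0.13,0,0],
    [-0.13,0,0],
    [-0.13,0,0],
    [-0.13,0,0],
    [-0.13,0,0],
    [-0.13,0,0],
  ],
  roll=[0,0,0,0,0,0,0,0,0,0,0,0,0,0,0,0],
)

```text
t: 24.25
tool_pos: [0.5579, -0.0827, 0.2681]
eef_rot: [-1.704, 1.57, 2.726]
ft_force: [-0.3, 0.0, -0.3]
width: 0.319
```

```bash
python3 m4.py 7; python3 m5.py 7 .559; python3 - <<'E'
from h import *
s=np.load('scene7.npz');w=cloud(s);c=s['color'].astype(int)
a=np.radians(-16.2);u=np.array([np.cos(a),np.sin(a)]);n=np.array([-u[1],u[0]]);S=w[...,:2]@u;N=w[...,:2]@n
# level: height of plate top edge (z max) at each N, and foot-bottom (z min)
m=(abs(S-.559)<.03)&(c.min(-1)>70)&(np.ptp(c,axis=-1)<50)&(w[...,2]>.05)&(w[...,2]<.18)
for x in np.arange(.02,.14,.015):
    q=w[...,2][m&(abs(N-x)<.008)];print(x.round(3),len(q),np.percentile(q,[3,97]).round(4))
E
```

```text
[ 0.55793522 -0.08265404  0.26808511] [-0.3   0.04 -0.33] [-0.035  0.069 -0.016] -16.205693177854048 30.02874961272952
scene 0.065 322 N [0.014  0.1437] mid 0.0788 S [0.5424 0.5704 0.5793]
scene 0.1 175 N [0.0095 0.143 ] mid 0.0762 S [0.5463 0.5631 0.5735]
scene 0.13 164 N [0.0095 0.1423] mid 0.0759 S [0.5479 0.5624 0.5744]
scene 0.15 215 N [0.0093 0.1415] mid 0.0754 S [0.5468 0.563  0.5882]
scene blue 92 [0.056  0.0906]
scene rod 53 0.078 0.1539
scene rod 25 0.0832 0.1477
scene red 19 0.1128 [0.045 0.127]
scene dark 14 0.1117 [0.076 0.088]
top 0.065 65 N [0.0122 0.141 ] mid 0.0766 S [0.5364 0.5419 0.5575]
top 0.15 93 N [0.0098 0.14  ] mid 0.0749 S [0.5437 0.5576 0.5699]
top red 7 0.1123 [0.028 0.128]
top dark 10 0.1147 [0.019 0.13 ]
0.02 100 [0.0768 0.1652]
0.035 82 [0.0764 0.1652]
0.05 87 [0.0678 0.1671]
0.065 64 [0.0695 0.1692]
0.08 123 [0.0696 0.1626]
0.095 89 [0.0704 0.1667]
0.11 82 [0.0716 0.167 ]
0.125 83 [0.0691 0.167 ]
0.14 215 [0.0687 0.1665]
```

View pics/v7.png

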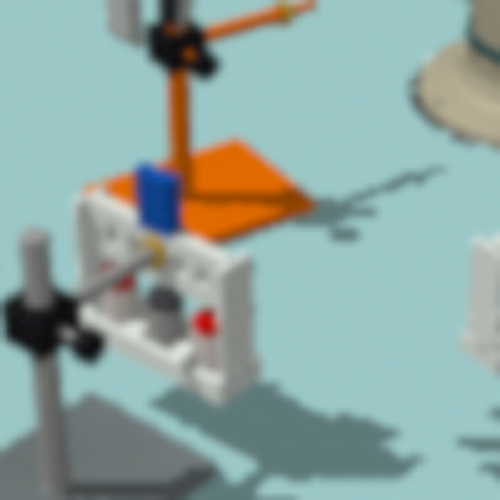

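The carrier hangs level (plate top at 0.165–0.167 along its length), with the plate at the collar at crop (152,250) and the vials seated. Handing in.

```bash
python3 -c "
from station import bot
print(bot.sign_off())"
```

```text
the job is handed in; nothing more can be done
None
```

The carrier is hanging on the stand's pin by its middle slot. I chose that slot because the steel vial sits in the middle socket. I handed the job in at about 24 s of the 72 s allowed.

- **Pin height:** I touched the rod and then the bench with the closed fingers, which put the pin axis at about 0.148 m. The reported tool height was about 32 mm lower than the real fingertips. The camera also showed this mismatch, so I corrected for it.
- **Hanging:** I picked the carrier up by its tab and measured about 3.4 N, as expected for all three vials. The lip went through the slot with no contact force. I felt the collar within 1 mm of where it should be, then lowered about 6 mm until the pin took the weight and released.
- **Last checks:**
  - The plate top is level to within about 2 mm end to end, apart from two readings near the collar and tab (0.163 and 0.169 m).
  - The plate did not move off the collar when I let go.
  - All three vial caps are in place, and the arm is well clear above.
- **Disagreements:** The two cameras differed by about 3 mm in x. The felt contacts settled that.
- **Not checked:** I did not measure the other bench items after the job. The arm touched only the rod, the bench and the carrier on purpose.

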